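# Seat a taper plug in its sprung cup and rock it to check that it turns free

### The arm

A 6-joint arm with a two-finger parallel gripper is mounted at the origin on a cart in front of the work surface, level with it; the furniture and walls round the work are solid. World frame = base frame: x ahead of the robot, y to its left, z up, the work surface at z = 0. Lengths are in m, angles in rad, forces in N, time in s.
With the tool pointing down it reaches from about 0.35 to 0.875 m from the base axis. Payload 15.5 kg.
Tool frame: the origin (TCP) lies midway between the tips of the shut fingers; the grasp point (between the pads) lies 19 mm behind it; z points along the fingers, y is the line along which they close (so a half turn about z gives the same grasp; the last joint's range is limited). The gripper opens to 85 mm and grips with 20 to 120 N. Pads are 22 mm wide; open, the fingers measure 114 mm over their backs; the gripper's body (76 mm by 85 mm) begins 54 mm behind the grasp point. The pads swing forward as they close: fully open they stand 13 mm farther back than shut.
Start: joints at [-1.238, 0.494, 1.345, -0, 1.302, -0.096], TCP at [0.259, -0.569, 0.231] pointing down, gripper open.
Joint ranges: [-2.91, 2.91], [-0.82, 2.16], [0.22, 2.67], [-1.22, 4.37], [0.12, 2.79], [-3.08, 3.08]. Speed limits (rad/s): [1.89, 1.89, 2.57, 3.01, 3.01, 3.01].

### API

Orientations are given as a 3x3 rotation matrix whose columns are the frame's x, y, z axes.
In Python, from cell import robot, ik, capture, get_calibration gives the robot as it stands. Calls block until the motion is done:
- robot.move_to(position, orientation): joint-space move of the TCP to a pose.
- robot.line_to(position, ori=None, velocity=0.15): straight line of the TCP; ori=None keeps the orientation; velocity is the mean speed in m/s.
- robot.move_j(angles): joint-space move.
- robot.set_gripper(opening, effort=None): finger opening in m; effort is the grip in N (None keeps the last); returns when the fingers have stopped.
- robot.wait(seconds).
- ik(position, orientation): joint angles nearest the present ones, or None.
- capture(name): name is "scene" or "top"; returns (picture, depth): 400x640x3 uint8, red, green, blue; 400x640 float32, m along the optical axis (not along the pixel's ray), 0 where there is no reading.
- get_calibration(name): a dict with "mtx" (3x3 intrinsics, pixels), "R" (3x3) and "t" (3): a world point X has camera coordinates R X + t. Camera axes: x right, y down, z forward; pixel columns grow to the right and rows downward; lengths in m; the calibration is good to about 2 mm. A picture is of the moment at which its call begins. get_calibration takes no time and is no camera call.
A pose or a line that the arm cannot do raises robot.MotionError and nothing moves.
- robot.sign_off(): hands the job in; it is judged then, once.
Readings, each from a call of its own:
- robot.get_time_s(): time.
- robot.get_joint_positions(): joint angles.
- robot.get_dq(): joint speeds.
- robot.get_tau(): joint torques, N m.
- robot.get_position(): TCP position.
- robot.get_orientation(): TCP orientation.
- robot.get_force(): force on the tool from outside, world axes, zero at the start.
- robot.get_ft_torque(): the same for the moment, N m.
- robot.get_grip_width(): finger opening in m.
- robot.get_finger_force(): force on a finger pad.
Only numpy, scipy, OpenCV 4.12 (cv2) and the standard library are available. Lean on these libraries where they do the work, as an engineer would, in place of code of your own. Each camera call takes 0.05 s, during which the arm holds its last target. There are 200 camera calls.

### The job

Take the larger of the two steel taper plugs by its bar, seat it upright in the tapered cup of the test stand with the bar in line with the long side of the stand's base plate, and lean on it with a light steady push of about 10 N (the cup is sprung; never push with more than 25 N). Keeping that push on, rock the plug about 30 degrees to the left (counter-clockwise seen from above) and then about 30 degrees to the right of the base plate's line to check that it turns free. Finish with the bar back in line with the base plate, and let go so that the plug stays seated upright; leave the smaller plug standing where it is.

Things in the scene. Friction and masses are not known exactly. Their poses are not given: they have to be found in the camera images.
- large_plug_grip (a point): Larger taper plug, steel, about 0.2 kg, standing on its small end: a cone 24 mm in diameter at the foot, 48 mm at the top, 21 mm high; then a neck 12 mm in diameter, 16 mm high; then a crossbar 60 mm long, 14 mm thick, 22 mm high. The point is the centre of the crossbar, on the cone's axis, 48 mm above the foot. x runs along the bar, y across its thickness, z up the cone's axis.
- large_plug_end (a point): Centre of one end face of the larger plug's crossbar, 30 mm from the cone's axis along the bar's x axis, 48 mm above the foot.
- small_plug_grip (a point): Smaller taper plug, same form, standing on its small end, not to be used: cone 18 mm in diameter at the foot, 36 mm at the top, 16 mm high, neck 12 mm in diameter and 16 mm high, crossbar 44 x 14 x 18 mm. The point is the centre of its crossbar, 41 mm above the foot; x along the bar, z up.
- stand: Taper test stand, fixed to the bench. Origin: centre of the underside of its grey base plate, straight below the cup's axis; x along the long side of the plate (130 mm; 84 mm across, 14 mm thick), z up. On the plate stand a low round boss, a screw column with a knurled collar, a coil spring, and on the spring the steel cup.
- stand_axis (a point): A fixed point of the stand on the cup's axis, 22 mm above the bench, on the boss. Above it the round cup (61 mm outside, 23 mm high, bore 43 mm wide at the rim, oiled, tapered like the larger plug) sinks up to 8 mm on its stiff spring, never turns or tilts. Its height is not reported: the rim stands 65 to 95 mm above the bench; a seated plug's bar centre stands 31 mm above the rim.
Things that resemble listed ones, but are neither listed nor needed, are in the scene too. What is shaped like the part that bears small_plug_grip but blue is not meant.

How it is judged:
On the way, in this order (a step that is already met when the one before it is completed fails the run):
1. the larger plug is in the cup, upright, its bar in line with the base plate (within 11 degrees), pushed down (the faces bear on each other with 8 to 34 N in sum: a push of about 5 to 15 N) (horizontal distance between large_plug_grip and stand below 0.004 m and angle between large_plug_grip's own z axis and vertical below 0.07 rad and z of large_plug_grip in the frame of stand between 0.085 and 0.132 m and contact force between large_plug and stand between 8 and 34 N and angle between the x axis of large_plug_grip and the x axis of stand, either way round below 0.2 rad), for 0.2 s.
2. still seated under that push, it has been turned at least 20 degrees to the left (counter-clockwise from above) of the base plate's line (horizontal distance between large_plug_grip and stand below 0.004 m and angle between large_plug_grip's own z axis and vertical below 0.07 rad and z of large_plug_grip in the frame of stand between 0.085 and 0.132 m and contact force between large_plug and stand between 8 and 34 N and ((x of large_plug_end in the frame of stand above 0 m and y of large_plug_end in the frame of stand above 0.01 m) or (x of large_plug_end in the frame of stand below 0 m and y of large_plug_end in the frame of stand below -0.01 m))), for 0.2 s.
3. still seated under that push, it has been turned at least 20 degrees to the right of that line (horizontal distance between large_plug_grip and stand below 0.004 m and angle between large_plug_grip's own z axis and vertical below 0.07 rad and z of large_plug_grip in the frame of stand between 0.085 and 0.132 m and contact force between large_plug and stand between 8 and 34 N and ((x of large_plug_end in the frame of stand above 0 m and y of large_plug_end in the frame of stand below -0.01 m) or (x of large_plug_end in the frame of stand below 0 m and y of large_plug_end in the frame of stand above 0.01 m))), for 0.2 s.
At the end, for the whole second after the job is handed in: The larger plug rests in the cup, let go and still, upright within 3 degrees, its axis within 3 mm of the stand's axis, its bar within 11 degrees of the base plate's long direction (either way round); the smaller plug still stands (horizontal distance between large_plug_grip and stand below 0.003 m and angle between large_plug_grip's own z axis and vertical below 0.05 rad and z of large_plug_grip in the frame of stand between 0.085 and 0.132 m and angle between the x axis of large_plug_grip and the x axis of stand, either way round below 0.2 rad and contact force between large_plug and stand above 1 N and linear speed of large_plug below 0.01 m/s and angle between small_plug_grip's own z axis and vertical below 0.15 rad); the robot touches nothing.
It fails at once if the larger plug is pushed on the stand with more than about 25 N (its face forces add up to over 56 N) (contact force between large_plug and stand above 56 N).
It fails at once if the smaller plug is moved by more than 30 mm at its bar (tipping counts) (distance of small_plug_grip from where it was at the start of the episode above 0.03 m).
It also fails if it takes over 67 s, if anything falls off the work surface, if the arm or the gripper's body presses on something with over 40 N, if the wrist force passes 120 N, or if a joint passes its speed limit or range.

## Working session

There is one attempt and no reset: what is moved stays moved. The work goes in short steps, each a Python script; the robot and the scene stay as the last script left them, time stands still between calls to the robot, and variables do not carry over. Pictures are saved under pics/ and viewed, at most 10 in all, crops included, and the job is handed in when it is done.

```bash
mkdir -p pics; ls; python3 - <<'E'
from cell import robot, ik, capture, get_calibration
import cv2,numpy as np
for n in("scene","top"):
    p,d=capture(n); np.savez(f"{n}0.npz",p=p,d=d)
    cv2.imwrite(f"pics/{n}0.png",p[:,:,::-1]); c=get_calibration(n); print(n,c["mtx"].tolist(),np.round(-c["R"].T@c["t"],3),np.round(c["R"],3).tolist())
print(robot.get_time_s(),robot.get_force())
E
```

```text
pics
scene [[446.571772120723, 0.0, 327.4598639382188], [0.0, 446.571772120723, 195.83485983425638], [0.0, 0.0, 1.0]] [0.103 0.761 0.621] [[-0.821, -0.57, 0.008], [-0.361, 0.509, -0.781], [0.441, -0.645, -0.624]]
top [[477.7498042833837, 0.0, 323.63053663428525], [0.0, 477.7498042833837, 193.2537212596207], [0.0, 0.0, 1.0]] [0.421 0.191 0.905] [[-0.016, -1.0, 0.02], [-0.992, 0.013, -0.124], [0.124, -0.022, -0.992]]
0.1 [ 0.31559344 -0.78137193 -0.09823548]
```

View pics/top0.png

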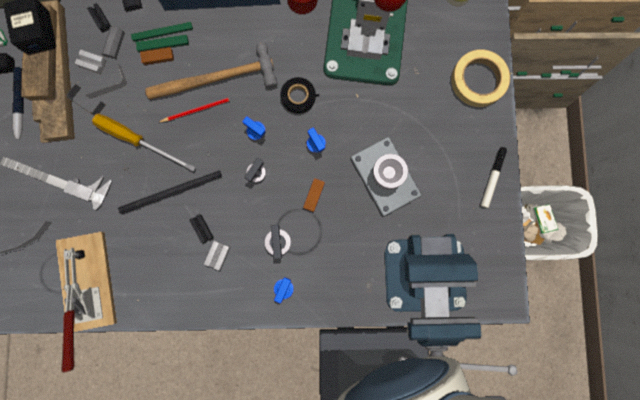

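View pics/scene0.png

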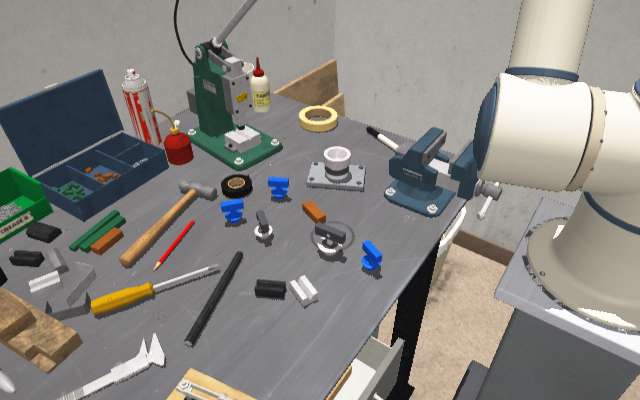

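The top view shows the large plug at about (278,243), the small plug at (256,172) and the stand at (388,175). I'll locate them from depth and colour.

```bash
cat > h.py <<'E'
from cell import robot, ik, capture, get_calibration
import cv2,numpy as np
def cloud(n,d):
    c=get_calibration(n);K=c["mtx"];v,u=np.mgrid[:400,:640]
    P=np.stack([(u-K[0,2])/K[0,0]*d,(v-K[1,2])/K[1,1]*d,d],-1)
    W=(P-c["t"])@c["R"]; W[d==0]=np.nan; return W
def rect(pts):
    (c,s,a)=cv2.minAreaRect((pts[:,:2]*1000).astype(np.float32)); b=cv2.boxPoints((c,s,a))
    e=max((b[1]-b[0],b[2]-b[1]),key=np.linalg.norm); return np.round(c,1),np.round(s,1),round(np.degrees(np.arctan2(e[1],e[0]))%180,1)
E
python3 - <<'E'
from h import *
for n in("top","scene"):
    z=np.load(n+"0.npz");W=cloud(n,z["d"]);p=z["p"]
    if n=="top":
        T=W; c={k:W[v,u] for k,(u,v) in dict(large=(278,243),small=(256,172),stand=(388,172)).items()}
        print({k:np.round(v,3) for k,v in c.items()})
    for k,x in c.items():
        m=np.hypot(W[...,0]-x[0],W[...,1]-x[1])<(0.085 if k=="stand" else 0.05)
        h=W[...,2]
        print(n,k,"bench z",np.round(np.nanmedian(h[m&(h<.008)]),4),"hist",np.histogram(h[m],np.arange(-.005,.12,.005))[0])
        for lo,hi in ([(.009,.02),(.065,.1)] if k=="stand" else [(.04,.075)]):
            mm=m&(h>lo)&(h<hi); 
            if mm.sum()>5: print("  ",lo,hi,mm.sum(),rect(W[mm]),np.round(np.median(W[mm],0),4),"ztop",np.round(np.percentile(h[mm],[50,90]),4))
    if n=="top":
        cv2.imwrite("pics/t1.png",np.hstack([cv2.resize(p[y:y+100,x:x+100,::-1],(400,400),interpolation=2) for x,y in((228,190),(338,125))]))
E
```

```text
{'large': array([0.439, 0.254, 0.06 ]), 'small': array([0.569, 0.294, 0.046]), 'stand': array([0.565, 0.055, 0.05 ])}
top large bench z 0.0007 hist [ 539 1083   10    0   20  258   24    0    2    5    6    9  174   98
    0    0    0    0    0    0    0    0    0    0]
   0.04 0.075 292 (array([442.1, 258.2]), array([59.2, 14.4]), np.float32(5.0)) [0.4414 0.2575 0.0594] ztop [0.0594 0.0613]
top small bench z 0.0006 hist [ 635 1137    5    9  105    6    1    1   11   17   92  101    0    0
    0    0    0    0    0    0    0    0    0    0]
   0.04 0.075 210 (array([573.6, 299.2]), array([14.7, 43.6]), np.float32(147.3)) [0.5727 0.299  0.05  ] ztop [0.05   0.0523]
top stand bench z 0.0005 hist [1158 1845   48 1226  772    2    2    4    0    0   58  153  105  131
  437   97    0    0    0    0    0    0    0    0]
   0.009 0.02 2013 (array([564.4,  53.8]), array([130.1,  84.7]), np.float32(27.6)) [0.5482 0.0602 0.0144] ztop [0.0144 0.0169]
   0.065 0.1 534 (array([564.6,  53.7]), array([60.4, 60.2]), np.float32(87.9)) [0.5647 0.0531 0.0687] ztop [0.0687 0.0707]
scene large bench z 0
[... 171 characters left out ...]
, np.float32(5.2)) [0.4386 0.2624 0.0564] ztop [0.0564 0.0606]
scene small bench z 0.0009 hist [246 882   9  10 113   3   1   3  20  21  52  76   0   0   0   0   0   0
   0   0   0   0   0   0]
   0.04 0.075 149 (array([573.1, 298.4]), array([14.8, 47. ]), np.float32(146.2)) [0.5693 0.3025 0.05  ] ztop [0.05   0.0517]
scene stand bench z 0.0011 hist [173 828 110 468 460  45  25  83  38   0  29  80  76 110 191  51   0   0
   0   0   0   0   0   0]
   0.009 0.02 947 (array([562.9,  53.9]), array([130.1,  85.8]), np.float32(28.0)) [0.5469 0.0651 0.015 ] ztop [0.015  0.0168]
   0.065 0.1 242 (array([563.2,  53. ]), array([60.6, 60.5]), np.float32(5.3)) [0.5639 0.0524 0.0689] ztop [0.0689 0.0704]
```

View pics/t1.png

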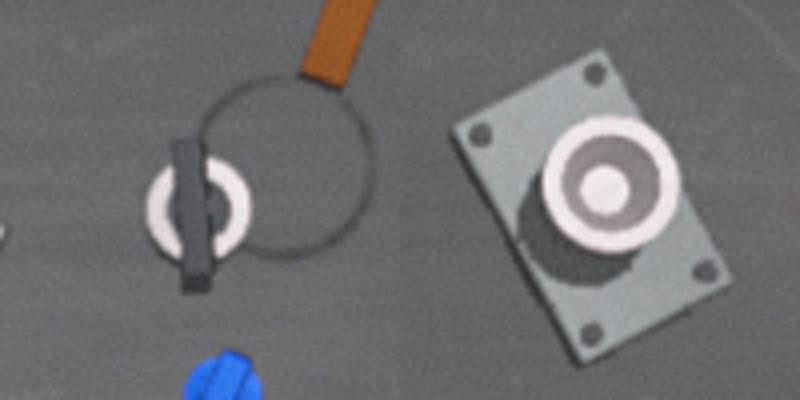

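```bash
cat >> h.py <<'E'
def R(deg):
    a=np.radians(deg);x=np.array([np.cos(a),np.sin(a),0]);z=np.array([0,0,-1.]);return np.stack([x,np.cross(z,x),z],1)
PL=np.array([.4417,.2582]);ST=np.array([.5640,.0537]);A0=5.1;AS=27.8
def st(): print("t",round(robot.get_time_s(),2),"p",np.round(robot.get_position(),4),"F",np.round(robot.get_force(),2),"M",np.round(robot.get_ft_torque(),2),"w",round(robot.get_grip_width(),4),"ff",np.round(robot.get_finger_force(),1))
E
python3 - <<'E'
from h import *
z=np.load("scene0.npz");W=cloud("scene",z["d"]).reshape(-1,3);z=np.load("top0.npz");W=np.vstack([W,cloud("top",z["d"]).reshape(-1,3)])
m=(W[:,0]>.2)&(W[:,0]<.62)&(W[:,1]>-.15)&(W[:,1]<.4);V=W[m];
for x in np.arange(.2,.62,.04): print(round(x,2),[int(1000*np.nanmax(np.r_[0,V[(abs(V[:,0]-x-.02)<.02)&(abs(V[:,1]-y-.02)<.02)][:,2]])) for y in np.arange(-.16,.4,.04)])
for k in (0,180):
    print(k,[None if q is None else np.round(q,2).tolist() for q in [ik([*PL,.03],R(A0+k))]+[ik([*ST,.08],R(AS+k+e)) for e in(-35,0,35)]])
E
```

```text
0.2 [123, 123, 102, 82, 446, 423, 344, 335, 294, 0, 0, 0, 0, 0, 0]
0.24 [0, 0, 127, 431, 440, 405, 344, 323, 0, 0, 0, 0, 0, 0, 0]
0.28 [5, 4, 139, 140, 140, 138, 6, 6, 5, 4, 5, 5, 5, 5, 0]
0.32 [5, 18, 94, 93, 93, 29, 10, 5, 5, 19, 53, 5, 5, 4, 0]
0.36 [5, 5, 140, 140, 140, 138, 10, 5, 5, 55, 53, 6, 4, 23, 0]
0.4 [7, 15, 135, 135, 135, 133, 5, 5, 5, 24, 63, 23, 24, 25, 0]
0.44 [5, 4, 90, 102, 102, 13, 4, 4, 5, 24, 62, 22, 4, 25, 0]
0.48 [20, 5, 5, 6, 19, 19, 6, 4, 22, 21, 5, 5, 5, 23, 0]
0.52 [18, 4, 5, 19, 72, 73, 70, 5, 21, 20, 5, 54, 6, 15, 0]
0.56 [19, 4, 5, 5, 73, 73, 70, 4, 17, 5, 5, 54, 6, 16, 0]
0.6 [5, 5, 4, 4, 17, 19, 18, 5, 53, 5, 5, 5, 4, 7, 0]
0 [[0.41, 0.64, 1.82, -0.0, 0.69, 1.89], [-0.01, 0.6, 1.65, -0.0, 0.89, 1.69], [-0.01, 0.6, 1.65, -0.0, 0.89, 1.08], [-0.01, 0.6, 1.65, -0.0, 0.89, 0.46]]
180 [[0.41, 0.64, 1.82, -0.0, 0.69, -1.25], [-0.01, 0.6, 1.65, -0.0, 0.89, -1.46], [-0.01, 0.6, 1.65, -0.0, 0.89, -2.07], [-0.01, 0.6, 1.65, -0.0, 0.89, -2.68]]
```

```bash
python3 - <<'E'
from h import *
robot.move_to([*PL,.23],R(A0)); robot.set_gripper(.055,60)
robot.line_to([*PL,.09]);p,d=capture("scene");W=cloud("scene",d);
robot.line_to([*PL,.031],velocity=.08);st()
robot.set_gripper(0,60);st()
robot.line_to([*PL,.20],velocity=.12);robot.wait(.3);st()
p,d=capture("scene");cv2.imwrite("pics/s1.png",p[:,:,::-1])
E
```

```text
t 5.5 p [0.4419 0.2583 0.0313] F [-0.25  0.84 -1.02] M [-0.01 -0.04  0.03] w 0.0553 ff 0.0
t 5.95 p [0.4419 0.2583 0.0314] F [-0.57 -0.6   7.08] M [-0.17  0.14 -0.01] w 0.0129 ff 58.5
t 7.81 p [0.4416 0.2582 0.1998] F [ 0.69 -0.11 -1.77] M [-0.05  0.03  0.  ] w 0.0131 ff 58.4
```

View pics/s1.png

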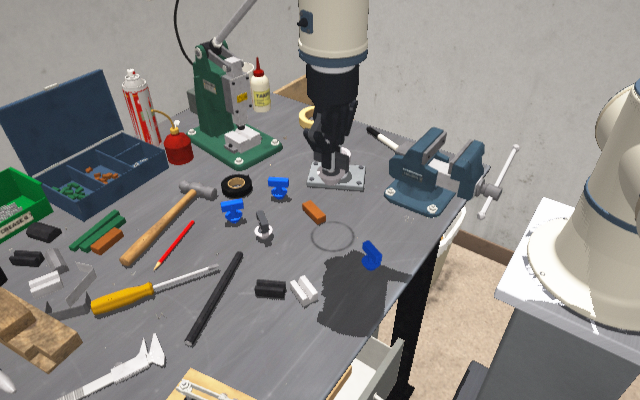

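The plug is held by its bar. Next I'll hover it over the cup, measure the cone in the hand from both clouds, and take the force baseline.

```bash
python3 - <<'E'
from h import *
robot.move_to([*ST,.20],R(AS));robot.line_to([*ST,.14]);robot.wait(.4)
p=robot.get_position();Rt=robot.get_orientation();st()
for n in("scene","top"):
    im,d=capture(n);W=cloud(n,d)-p;h=W[...,2];r=np.hypot(W[...,0],W[...,1])
    print(n,np.histogram(h[r<.04],np.arange(-.04,.04,.004))[0])
    m=(h>-.0125)&(h<-.007)&(r<.035)  # cone top edge ring
    q=W[m]; 
    if len(q)>10:
        f=lambda c:0
        from scipy.optimize import least_squares
        s=least_squares(lambda c:np.hypot(q[:,0]-c[0],q[:,1]-c[1])-.0235,[0,0],loss="soft_l1",f_scale=.001)
        print(n,len(q),"cone centre offset mm",np.round(s.x*1000,1),"rms",np.sqrt(np.mean(s.fun**2))*1000)
    if n=="scene": cv2.imwrite("pics/s2.png",cv2.resize(im[90:220,270:400,::-1],(520,520),interpolation=2))
F=[]
for i in range(10): F.append(robot.get_force());robot.wait(.03)
print(np.mean(F,0),np.std(F,0))
E
```

```text
t 9.75 p [0.5642 0.0537 0.1404] F [-0.75  0.69 -2.3 ] M [-0.02  0.07  0.02] w 0.0132 ff 58.4
scene [  0   0   5  11  14  13  15 110  50   0  12  19  41  48  46  46  63  57
  13]
scene 141 cone centre offset mm [ 2.5 -5.6] rms 5.74498355166007
top [ 0  0  0  0  0  0  1 13  1  0  0  0  0  0  0  0  1  0  0]
top 15 cone centre offset mm [-16.1 -13.6] rms 1.367316044952502
[-0.13182618 -0.13765616 -1.99065123] [0.24882998 0.40158648 0.54666731]
```

View pics/s2.png

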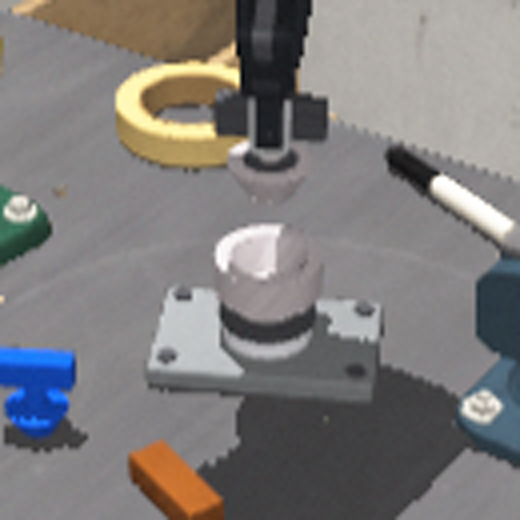

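Upright and aligned above the cup. I'll descend under force control.

```bash
cat >> h.py <<'E'
B=np.array([-.13,-.14,-2.0])
def f(n=6):
    F=[]
    for i in range(n): F.append(robot.get_force());robot.wait(.015)
    return np.mean(F,0)-B
E
python3 - <<'E'
from h import *
robot.line_to([*ST,.094],velocity=.06);print(np.round(f(),2))
z=.094
while z>.072:
    z-=.0005;robot.line_to([*ST,z],velocity=.02);F=f()
    if F[2]>1 : print(round(z,4),np.round(F,1),np.round(robot.get_ft_torque(),2))
    if F[2]>6 or np.hypot(*F[:2])>6: break
st();p,d=capture("scene");cv2.imwrite("pics/s3.png",cv2.resize(p[90:220,270:400,::-1],(520,520),interpolation=2))
E
```

```text
[-0.03 -0.12  0.15]
0.084 [ 0.1 -3.3  1.9] [-0.67  0.07 -0.01]
0.0835 [ 0.1 -5.   3.9] [-0.9  -0.05  0.01]
0.083 [-0.6 -5.6  5.6] [-1.08  0.06  0.05]
0.0825 [-0.5 -6.9  6.8] [-1.26  0.12  0.01]
t 19.25 p [0.5641 0.0534 0.0827] F [-1.03 -6.74  4.32] M [-1.26  0.12  0.01] w 0.0133 ff 59.4
```

View pics/s3.png

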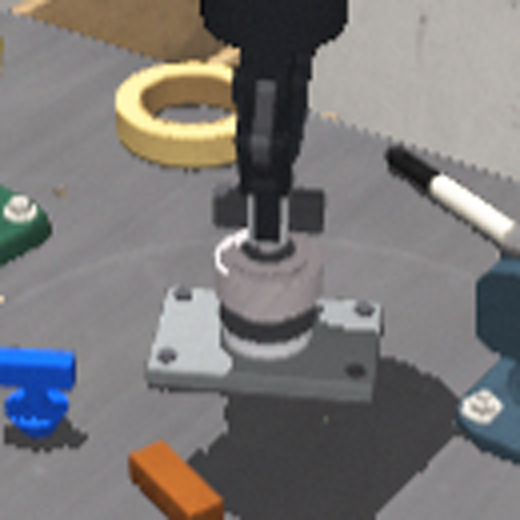

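The plug bears on the +y wall, since the lateral force on the tool is −y. I'll shift towards −y until it centres.

```bash
python3 - <<'E'
from h import *
c=ST.copy();z=.083
robot.line_to([*c,z],velocity=.03)
for i in range(14):
    F=f();print(np.round(c*1000,2),round(z*1000,2),np.round(F,1))
    if np.hypot(*F[:2])<1.2: break
    c+=np.clip(F[:2]*.00008,-.0004,.0004)
    robot.line_to([*c,z],velocity=.03)
st()
np.save("c.npy",[*c,z])
E
```

```text
[564.   53.7] 83.0 [-0.2 -6.3  4.6]
[563.99  53.3 ] 83.0 [ 0.  -5.3  3.5]
[563.99  52.9 ] 83.0 [ 0.5 -3.6  2.3]
[564.03  52.61] 83.0 [ 1.1 -0.3  1.5]
t 20.7 p [0.564  0.0528 0.083 ] F [ 0.82 -1.15 -1.04] M [-0.05 -0.19  0.04] w 0.0131 ff 58.8
```

```bash
python3 - <<'E'
from h import *
*c,z=np.load("c.npy");c=np.array(c)
for i in range(30):
    F=f();
    print(np.round(c*1000,2),round(z*1000,2),np.round(F,1))
    if 8.5<F[2]<12 and np.hypot(*F[:2])<2: break
    if np.hypot(*F[:2])>1: c+=np.clip(F[:2]*.00006,-.0003,.0003)
    z-=np.clip((10-F[2])*.0001,-.0004,.0004)
    robot.line_to([*c,z],velocity=.03)
robot.wait(.3);st();np.save("c.npy",[*c,z])
E
```

```text
[564.03  52.61] 83.0 [0.8 0.1 1.2]
[564.03  52.61] 82.6 [0.8 1.5 3.8]
[564.08  52.7 ] 82.2 [-0.   1.   5.5]
[564.08  52.7 ] 81.8 [-0.3  1.3  7.4]
[564.06  52.78] 81.54 [-0.5  0.4  8.1]
[564.06  52.78] 81.35 [-0.5  0.9  9.1]
t 22.85 p [0.5641 0.0528 0.0815] F [-0.64  1.4   7.35] M [0.17 0.16 0.03] w 0.0134 ff 59.8
```

Seated at about 9.5 N. Now I'll rock it with force feedback.

```bash
cat > rock.py <<'E'
from h import *
import sys
*c,z=np.load("c.npy");c=np.array(c)
def go(a,b,step=4):
    global c,z
    n=int(np.ceil(abs(b-a)/step))
    for y in np.linspace(a,b,n+1)[1:]:
        robot.line_to([*c,z],R(AS+y),velocity=.05)
        F=f(4);fix=0
        if np.hypot(*F[:2])>1: c+=np.clip(F[:2]*.00006,-.0003,.0003)
        z-=np.clip((10-F[2])*.0001,-.0003,.0003)
        M=robot.get_ft_torque()
        print(round(y),np.round(c*1000,2),round(z*1000,2),np.round(F,1),"Mz",round(M[2],2),"t",round(robot.get_time_s(),2))
        np.save("c.npy",[*c,z])
        if F[2]>17 or np.hypot(*F[:2])>10 : print("STOP");sys.exit()
    robot.line_to([*c,z],R(AS+b),velocity=.05);robot.wait(.4);st()
E
python3 -c "
from rock import *
go(0,30,5)"
```

```text
5 [564.06  52.78] 81.25 [-0.7  0.3  9. ] Mz 0.05 t 23.17
10 [564.06  52.78] 81.15 [-0.8  0.1  9. ] Mz 0.1 t 23.48
15 [564.06  52.78] 81.16 [-0.6 -0.6 10.1] Mz 0.15 t 23.8
20 [564.06  52.78] 81.07 [-0.8 -0.3  9.1] Mz 0.07 t 24.12
25 [564.06  52.78] 81.04 [-0.4 -0.7  9.8] Mz 0.1 t 24.43
30 [564.06  52.78] 81.02 [-0.3 -0.7  9.8] Mz 0.13 t 24.75
t 25.4 p [0.5642 0.0526 0.0813] F [-0.83 -1.04  6.74] M [-0.12  0.21  0.13] w 0.013 ff 60.0
```

```bash
python3 -c "
from rock import *
go(30,-30,5)
go(-30,0,5)"
```

```text
25 [564.06  52.78] 81.0 [-0.5 -0.8  9.8] Mz -0.09 t 25.72
20 [563.99  52.77] 80.96 [-1.1 -0.1  9.6] Mz -0.11 t 26.03
15 [563.99  52.77] 80.97 [-0.4 -0.3 10.1] Mz -0.07 t 26.35
10 [563.99  52.77] 80.95 [-0.9  0.2  9.8] Mz -0.13 t 26.67
5 [563.94  52.81] 80.98 [-0.9  0.6 10.3] Mz -0.08 t 26.98
0 [563.94  52.81] 80.95 [-0.4  0.   9.7] Mz -0.1 t 27.3
-5 [563.94  52.81] 80.94 [-0.3  0.6  9.9] Mz -0.08 t 27.62
-10 [563.9  52.9] 80.94 [-0.6  1.6 10. ] Mz -0.14 t 27.93
-15 [563.87  52.96] 80.93 [-0.6  0.9  9.9] Mz -0.09 t 28.25
-20 [563.87  52.96] 80.91 [-0.1  0.5  9.9] Mz -0.09 t 28.57
-25 [563.87  52.96] 80.95 [-0.6  0.7 10.3] Mz -0.1 t 28.88
-30 [563.87  52.96] 80.91 [-0.3  0.9  9.6] Mz -0.08 t 29.2
t 29.85 p [0.5641 0.053  0.0812] F [-0.52  1.12  7.55] M [ 0.23  0.09 -0.13] w 0.0132 ff 60.0
-25 [563.87  52.96] 80.87 [-0.4  0.9  9.6] Mz 0.11 t 30.17
-20 [563.87  52.96] 80.82 [-0.2  0.4  9.5] Mz 0.11 t 30.48
-15 [563.87  52.96] 80.84 [-0.5  0.5 10.2] Mz 0.12 t 30.8
-10 [563.87  52.96] 80.82 [-0.4  0.   9.7] Mz 0.13 t 31.12
-5 [563.87  52.96] 80.8 [-0.4 -0.3  9.9] Mz 0.09 t 31.43
0 [563.87  52.96] 80.76 [-0.4 -0.4  9.6] Mz 0.06 t 31.75
t 32.4 p [0.5641 0.0528 0.0811] F [-0.81 -0.45  8.02] M [-0.1   0.16  0.13] w 0.0129 ff 60.0
```

```bash
python3 - <<'E'
from h import *
*c,z=np.load("c.npy");c=np.array(c)
for i in range(12):
    F=f(5);print(round(z*1000,2),np.round(F,1))
    if F[2]<2.2: break
    z+=.0004;robot.line_to([*c,z],velocity=.03)
robot.set_gripper(.05,20);robot.wait(.2);st()
robot.line_to([*c,.22],velocity=.1)
robot.move_to([.40,-.40,.25],R(AS));robot.wait(.3);st()
for n in("top","scene"):
    p,d=capture(n);W=cloud(n,d);h=W[...,2]
    r=np.hypot(W[...,0]-ST[0],W[...,1]-ST[1])
    m=(r<.045)&(h>.085);print(n,m.sum(),rect(W[m]),np.percentile(h[m],[50,90]))
    m=(r<.09)&(h>.009)&(h<.02);print("plate",rect(W[m]))
    m=(np.hypot(W[...,0]-.5735,W[...,1]-.299)<.04)&(h>.04);print("small",rect(W[m]))
    if n=="scene":cv2.imwrite("pics/s4.png",cv2.resize(p[90:220,270:400,::-1],(520,520),interpolation=2))
E
```

```text
80.76 [-0.6 -0.3 10.5]
81.16 [-0.  -0.7  8.5]
81.56 [ 0.5 -1.   7.2]
81.96 [ 1.2 -2.1  5.5]
82.36 [ 2.4 -3.   4. ]
82.76 [ 3.4 -3.6  1.9]
t 34.79 p [0.5638 0.053  0.0827] F [ 0.86  0.28 -0.12] M [0.03 0.01 0.04] w 0.0503 ff 0.0
t 38.38 p [ 0.4003 -0.3997  0.25  ] F [-0.09 -0.07 -0.17] M [-0.01  0.04 -0.03] w 0.0495 ff 0.0
top 367 (array([564.2,  53.9]), array([60. , 14.8]), np.float32(28.3)) [0.11003969 0.11223616]
plate (array([564.4,  53.5]), array([130. ,  84.7]), np.float32(27.3))
small (array([573.4, 299. ]), array([15. , 43.9]), np.float32(146.7))
scene 311 (array([563.2,  53.6]), array([58.5, 17.6]), np.float32(28.5)) [0.10420196 0.11143829]
plate (array([563.4,  52.8]), array([130.5,  87.3]), np.float32(28.5))
small (array([573. , 298.4]), array([14.7, 45.5]), np.float32(147.4))
```

View pics/s4.png

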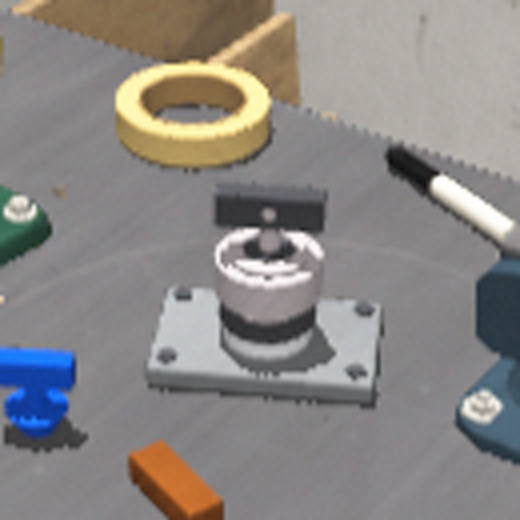

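The plug is seated upright and in line with the plate. The small plug has not moved.

```bash
python3 -c "
from h import *
print(robot.sign_off())"
```

```text
the job is handed in; nothing more can be done
None
```

The job is handed in: under a push of about 10 N the larger plug was turned 30° left and then 30° right; it now sits upright in the cup, let go, with its bar within about 1° of the plate's line, and the smaller plug has not moved (no verdict was returned).

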